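# Tip the LED plate over onto the mounting board

### The job

The flat aluminium LED plate lies with its hollow LED side down on the bench in front of the half-round plywood mounting board. Without picking it up, push it with the fingertips against the board's straight edge, keep pushing so that it tips up on that edge and flops over onto the board with the LED side up, then push it flat along the board until its whole edge sits squarely against the wooden cleat. Leave the lamp, tools and other things around it where they are.

Things in the scene. Friction and masses are not known exactly. Their poses are not given: they have to be found in the camera images.
- plate: the loose aluminium LED plate, 0.15 to 0.24 kg: a 4 mm sheet 80 (its x) x 110 mm (its y), with a 6 mm high rim around the LEDs under it, set in 6 mm from every edge: 10 mm thick in all (its z), so its edge is a lip 6 to 10 mm above the bench. Origin at its very centre. z points out of the plain face: up at the start, down once turned over. x points roughly to the board at the start (within 0.25 rad)
- plate_far_edge (a point): middle of the lip of the plate's 110 mm edge that faces the board at the start (40 mm along the plate's +x and 3 mm along its +z from its centre)
- plate_near_edge (a point): middle of the lip of the opposite 110 mm edge (40 mm along the plate's -x, 3 mm along +z), facing the robot at the start. Pressed here firmly (5 to 15 N) towards the board by a fingertip that reaches below the lip, with the far edge stopped by the board, this edge is carried up as the finger rises; once the plate is steep, pushing forward tips it over
- board: the fixed half-round plywood board, 12 mm thick, flat on the bench. Origin: middle of its straight edge, at bench level. x points level across it, away from the straight edge and the robot; y along the straight edge (437 mm); it reaches to x = 200 mm. A plate just tipped over lies flat on it, its near edge hanging 0 to 15 mm out over the straight edge
- cleat (a point): middle of the foot of the cleat's straight face towards the robot, on the board's top (12 mm above the bench), 100 mm from the straight edge. The cleat is a dark wooden strip 240 mm long (along the board's y), 20 mm thick, 12 mm high above the board. Pushed home, the plate's centre is 40 mm in front of this face
- lamp: a bystander: blue oval caged bulkhead lamp, about 165 x 100 x 87 mm high, standing on the bench to the right of the board; origin: centre of its underside
- offcut: a bystander: wooden offcut block 50 x 35 x 30 mm high, lying on the board beside the plate's way; origin: centre of its underside
- tin: a bystander: small round steel tin, 48 mm across, 30 mm high, standing on the board beside the plate's way; origin: centre of its underside
- screwdriver: a bystander: screwdriver 170 mm long lying on the bench in front of the board, to the right (-y) of the plate; origin: underside, about mid-length; x axis along it
- tape: a bystander: black tape measure 65 x 30 x 58 mm high, standing on the bench in front of the board, to the left (+y) of the plate; origin: centre of its underside
- glue: a bystander: white glue bottle, 60 mm across, 170 mm high, to the left; origin: centre of its underside
- hammer: a bystander: hammer lying on the bench far to the left; origin: underside

How it is judged:
By the outcome, as a careful person would: the job done as asked, in the order asked, and still so for the second after the job is handed in, with the robot touching nothing.
It also fails if it takes over 64 s, if anything falls off the work surface, if the arm or the gripper's body presses on something with over 40 N, if the wrist force passes 120 N, or if a joint passes its speed limit or range.

### The arm

A 7-joint arm with a two-finger parallel gripper is mounted at the origin on the work surface. World frame = base frame: x ahead of the robot, y to its left, z up, the work surface at z = 0. Lengths are in mm, angles in rad, forces in N, time in s.
With the tool pointing down it reaches from about 425 to 875 mm from the base axis. Payload 8.4 kg.
Tool frame: the origin (TCP) lies at the very end of the fingers, on their centre line; the grasp point (between the pads) lies 19 mm behind it; z points along the fingers, y is the line along which they close (so a half turn about z gives the same grasp; the last joint's range is limited). The gripper opens to 87 mm and grips with 3 to 60 N. Pads are 19 mm wide; open, the fingers measure 117 mm over their backs; the gripper's body (75 mm by 190 mm) begins 51 mm behind the grasp point.
Start: joints at [1.197, 0.333, 0.04, 1.465, -0.013, 1.343, -0.059], TCP at [176.359, -625.589, 222.546] pointing down, gripper open.
Joint ranges: [-2.58, 2.58], [-0.38, 2.09], [-1.3, 1.39], [0.25, 2.4], [-1.5, 4.64], [0.08, 2.09], [-2.65, 2.65]. Speed limits (rad/s): [2.22, 2.22, 2.79, 2.79, 3.14, 3.14, 3.14].

### API

Orientations are given as a unit quaternion [x, y, z, w].
In Python, from workcell import arm, command_gripper, sensors, optics, close_job gives the robot as it stands. The module is installed in compiled form; this text tells all that it offers. Calls block until the motion is done:
- arm.goto(position, orientation): joint-space move of the TCP to a pose.
- arm.line_to(position, frame=None, v=150, threshold=None): straight line of the TCP; frame=None keeps the orientation; v is the mean speed in mm/s. With threshold (N) it stops when the force on the tool has changed by that much, and returns True; else False.
- arm.move_joints(angles): joint-space move.
- command_gripper(opening): finger opening in mm; the grip force is fixed at half the most; returns when the fingers have stopped.
- arm.sleep(seconds).
- arm.inverse_kinematics(position, orientation): joint angles nearest the present ones, or None.
- sensors.get_obs(): the state.
- optics.snapshot(name): name is "scene" or "top" or "wrist"; returns a dict with "color" (420x560x3 uint8, red, green, blue), "fx", "fy", "cx", "cy" (pixels), "k1" (the pictures are not rectified: a ray, as slopes to the right and down, at radius r is drawn at 1 + k1 r^2 times it, then the intrinsics apply), "pose" (4x4, takes a point from camera to world coordinates). Camera axes: x right, y up, looking along -z (the intrinsics and any distortion apply to the point x, -y, -z); pixel columns grow to the right and rows downward; lengths in mm; the calibration is good to about 2 mm. A picture is of the moment at which its call begins. There is no depth.
A pose or a line that the arm cannot do raises arm.MotionError and nothing moves.
- close_job(): hands the job in; it is judged then, once.
The state is a dict: "clock": time; "q": joint angles; "dq": joint speeds; "joint_efforts": joint torques, N m; "eef_pos": TCP position; "tcp_rot": TCP orientation; "contact_force": force on the tool from outside, world axes, zero at the start; "wrist_torque": the same for the moment, N m; "opening": finger opening in mm; "finger_force": force on a finger pad.
Only numpy, scipy, OpenCV 4.12 (cv2) and the standard library are available. Lean on these libraries where they do the work, as an engineer would, in place of code of your own. Each camera call takes 0.05 s, during which the arm holds its last target. There are 200 camera calls.

## Working session

There is one attempt and no reset: what is moved stays moved. The work goes in short steps, each a Python script; the robot and the scene stay as the last script left them, time stands still between calls to the robot, and variables do not carry over. Pictures are saved under pics/ and viewed, at most 12 in all, crops included, and the job is handed in when it is done.

```bash
mkdir -p pics; python3 - <<'E'
from workcell import arm, sensors, optics
import cv2
for n in ("scene","top"):
    s=optics.snapshot(n); cv2.imwrite(f"pics/{n}0.png",s["color"][:,:,::-1])
    print(n,s["fx"],s["cx"],s["cy"],s["k1"],s["pose"].round(3).tolist())
o=sensors.get_obs();print(o["clock"],o["tcp_rot"],o["contact_force"])
E
```

```text
scene 455.84357815279185 284.62085645576536 210.70116581740314 -0.009031281951931815 [[0.864, -0.368, 0.343, 988.384], [0.503, 0.605, -0.618, -813.554], [0.02, 0.706, 0.707, 953.711], [0.0, 0.0, 0.0, 1.0]]
top 427.5895356634816 277.0479293686876 211.9186479305652 -0.10887834745870792 [[0.029, 0.995, -0.098, 455.929], [-0.999, 0.03, 0.011, 8.168], [0.014, 0.098, 0.995, 1160.846], [0.0, 0.0, 0.0, 1.0]]
0.1 [ 9.90575402e-01  1.36966574e-01 -1.51507465e-04 -7.13235173e-04] [-0.1159084   0.05498782 -0.15002731]
```

View pics/top0.png

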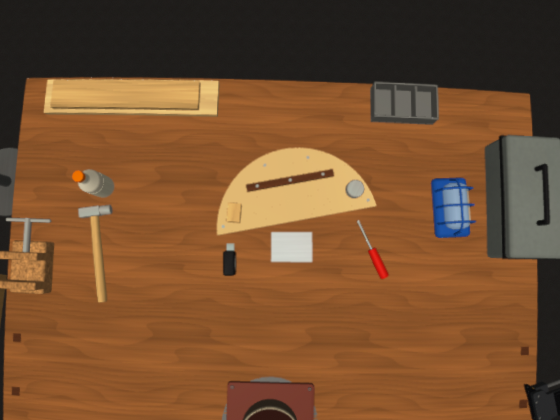

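View pics/scene0.png

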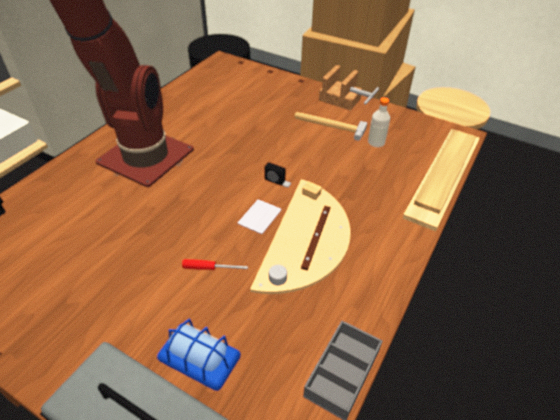

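The top view shows the white plate at about (292,247). The board's straight edge runs from (217,234) to (376,207), and the cleat from (247,187) to (333,174). The offcut is at (233,212), the tin at (356,188), the tape at (229,262) and the screwdriver between (360,222) and (383,275).

```bash
cat > h.py <<'E'
import numpy as np, cv2
from workcell import arm, command_gripper, sensors, optics, close_job
from scipy.spatial.transform import Rotation as R
def p2w(s,px,z):
    K=np.array([[s["fx"],0,s["cx"]],[0,s["fy"],s["cy"]],[0,0,1.]])
    n=cv2.undistortPoints(np.array(px,float).reshape(-1,1,2),K,np.array([s["k1"],0,0,0,0.])).reshape(-1,2)
    P=s["pose"]; d=np.c_[n[:,0],-n[:,1],-np.ones(len(n))]@P[:3,:3].T; o=P[:3,3]
    return (o+d*((z-o[2])/d[:,2])[:,None])[:,:2]
def w2p(s,X):
    P=s["pose"]; c=(np.atleast_2d(X)-P[:3,3])@P[:3,:3]; n=c[:,:2]/-c[:,2:]*[1,-1]
    n*=1+s["k1"]*(n**2).sum(1,keepdims=True)
    return n*[s["fx"],s["fy"]]+[s["cx"],s["cy"]]
def blob(m,near):
    n,l,st,c=cv2.connectedComponentsWithStats(m.astype(np.uint8))
    k=[i for i in range(1,n) if st[i,4]>60]
    i=min(k,key=lambda i:np.hypot(*(c[i]-near)))
    ys,xs=np.nonzero(l==i); return np.c_[xs,ys]
def rect(s,pts,z):
    return cv2.minAreaRect(p2w(s,pts,z).astype(np.float32))
E
python3 - <<'E'
from h import *
s=optics.snapshot("top"); im=s["color"].astype(int); hsv=cv2.cvtColor(s["color"],cv2.COLOR_RGB2HSV)
pl=blob((hsv[...,1]<50)&(hsv[...,2]>150),(292,247)); print("plate",len(pl),rect(s,pl,10))
print(im[182,290],im[220,290],im[240,330],im[247,292])
yb=(im[...,0]>190)&(im[...,1]>140)
b=blob(yb,(300,190)); w=p2w(s,b,12); print("board",len(b))
# straight edge: lowest yellow pixel per column
e=np.array([(x,b[b[:,0]==x][:,1].max()+.5) for x in range(225,370)]); we=p2w(s,e,12)
f=np.polyfit(we[:,1],we[:,0],1); f=np.polyfit(*(lambda k:(we[k,1],we[k,0]))(abs(np.polyval(f,we[:,1])-we[:,0])<3),1)
print("edge x=a*y+b",f, "ends y",we[0],we[-1], "board corners",p2w(s,[[217,234],[376,207]],12))
roi=np.zeros(im.shape[:2],bool);roi[165:195,240:338]=1
c=blob(roi&(im.sum(2)<300),(290,181)); print("cleat",len(c),rect(s,c,24))
for n,p,z in(("offcut",(233,212),30),("tin",(356,188),42),("tape",(229,262),50),("sd",(359,221),5),("sd2",(386,276),20)):print(n,p2w(s,[p],z))
E
```

```text
plate 1226 ((477.1850891113281, -44.78915023803711), (77.88810729980469, 107.86466217041016), 1.6049175262451172)
[96 61 42] [223 182 113] [150  91  46] [210 211 202]
board 7874
edge x=a*y+b [-2.13052817e-01  5.36429726e+02] ends y [506.5473495  133.65592764] [ 591.51518764 -254.54451987] board corners [[ 504.53201604  155.13440391]
 [ 590.74759043 -273.90644226]]
cleat 592 ((655.5091552734375, -35.81163024902344), (19.75807762145996, 237.1235809326172), 12.229522705078125)
offcut [[563.50004313 112.71727506]]
tin [[ 636.44134631 -212.34578377]]
tape [[431.53542367 116.30236468]]
sd [[ 551.65864869 -228.83863642]]
sd2 [[ 404.83263571 -300.97293527]]
```

```bash
cat >> h.py <<'E'
PSI=0.211; N=np.array([np.cos(PSI),np.sin(PSI),0]); T=np.array([-N[1],N[0],0]); O=np.array([547.6,-59.4,0])
def B(x,y,z): return O+x*N+y*T+np.array([0,0,z])
def toB(p): d=np.asarray(p,float)-O[:len(p)]; return d@N[:len(p)],d@T[:len(p)]
def q(a,psi=PSI):   # tips pointing forward by a
    n=np.array([np.cos(psi),np.sin(psi),0]); t=np.array([-n[1],n[0],0]); k=np.array([0,0,1.])
    z=np.sin(a)*n-np.cos(a)*k; y=-t; x=np.cross(y,z)
    return R.from_matrix(np.c_[x,y,z]).as_quat()
E
python3 - <<'E'
from h import *
print(toB([477.2,-44.8]))
for a in (0,.1,.17,.25,.35):
  print(a,[(x,z) for x in (-140,-130,-125,-120,-110,-100,-90,-60,-30,0,10) for z in (3,100) if arm.inverse_kinematics(B(x,29,z),q(a)) is None])
E
```

```text
(np.float64(-65.7808741304205), np.float64(29.020623677615554))
0 []
0.1 []
0.17 []
0.25 [(-140, 3)]
0.35 [(-140, 3), (-130, 3), (-125, 3), (-120, 3), (-110, 3), (-100, 3)]
```

```bash
python3 - <<'E'
from h import *
o=sensors.get_obs;a=.17
arm.goto(B(-130,29,150),q(a)); command_gripper(50)
print(o()["clock"])
arm.line_to(B(-130,29,2.8),v=150)
p=o();print(p["clock"],p["contact_force"],p["eef_pos"])
print(arm.line_to(B(-75,29,2.8),v=35,threshold=7))
arm.sleep(.1);p=o();print(p["clock"],p["contact_force"]@N,p["contact_force"],p["eef_pos"],toB(p["eef_pos"]))
s=optics.snapshot("wrist");cv2.imwrite("pics/w1.png",s["color"][:,:,::-1])
E
```

```text
3.2583
4.3917 [ 1.2590076  -0.48343445 -0.295988  ] [414.60389937 -58.20784195   2.92460918]
True
5.6167 0.05620828439826325 [ 0.10390444 -0.21673145  0.16816346] [454.94300934 -49.21435582   2.0825135 ] (np.float64(-88.468781578787), np.float64(29.365625340680054))
```

View pics/w1.png

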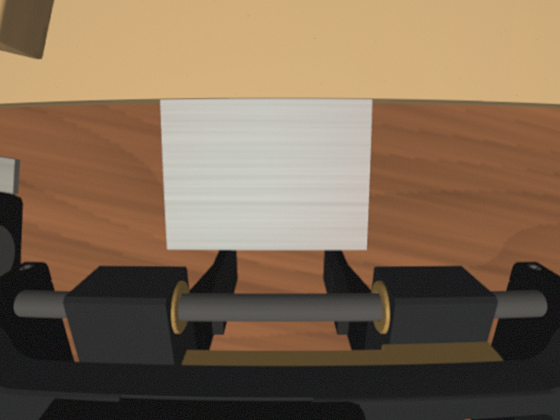

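The wrist view shows the plate squared up. Its far edge runs along the board edge from (160,100) to (371,100), and both fingers are centred behind its near edge (row 249). Next I press to check stiffness.

```bash
python3 - <<'E'
from h import *
o=sensors.get_obs
for x in (-88,-87,-86,-85,-84):
    arm.line_to(B(x,29,2.8),v=30); arm.sleep(.05); p=o(); f=p["contact_force"]
    print(x,p["clock"],(f@N).round(2),f[2].round(2),np.round(toB(p["eef_pos"]),2),p["eef_pos"][2])
    if f@N<-9: break
E
```

```text
-88 5.9667 -0.61 -1.48 [-88.33  29.19] 2.6038668152383733
-87 6.2667 -5.14 0.46 [-88.1   29.26] 2.275013752300662
-86 6.5667 -8.82 5.01 [-87.92  29.26] 2.052259844463975
-85 6.8667 -13.32 9.15 [-87.82  29.21] 1.8216247571689048
```

```bash
cat >> h.py <<'E'
def arc(t0,t1,step,d,Ft=9,y=29,x0=-88.1,z0=2.8):
    """follow the lip's arc (deg) with force-adjusted press d"""
    for t in np.arange(t0,t1+.1,step):
        r=np.radians(t)
        arm.line_to(B(x0+80*(1-np.cos(r))-2*np.sin(r)+d,y,z0+80*np.sin(r)+2*(1-np.cos(r))),v=50)
        p=sensors.get_obs(); f=p["contact_force"]; F=-f@N
        print(int(t),p["clock"],"d",round(d,2),"F",F.round(1),"Fz",f[2].round(1),np.round(toB(p["eef_pos"]),1),p["eef_pos"][2].round(1))
        if F>30: print("abort"); break
        d+=np.clip((Ft-F)/4.3*.6,-1.5,2)
    return d
E
python3 - <<'E'
from h import *
print(arc(3,27,3,3.1,Ft=11))
s=optics.snapshot("wrist");cv2.imwrite("pics/w2.png",s["color"][:,:,::-1])
E
```

```text
3 7.1167 d 3.1 F 9.7 Fz -1.0 [-87.9  29.2] 5.8
6 7.3667 d 3.28 F 9.1 Fz -0.4 [-87.6  29.2] 9.9
9 7.6167 d 3.54 F 11.0 Fz 0.6 [-87.2  29.2] 13.9
12 7.8667 d 3.55 F 11.9 Fz 1.2 [-86.5  29.2] 18.1
15 8.1167 d 3.42 F 12.1 Fz 1.4 [-85.6  29.2] 22.3
18 8.3667 d 3.27 F 11.6 Fz 1.3 [-84.6  29.2] 26.4
21 8.6167 d 3.19 F 10.8 Fz 3.2 [-83.3  29.1] 30.4
24 8.8667 d 3.22 F 12.2 Fz 4.0 [-81.8  29.2] 34.4
27 9.1167 d 3.06 F 12.0 Fz 5.1 [-80.   29.1] 38.3
2.9234867402322013
```

View pics/w2.png

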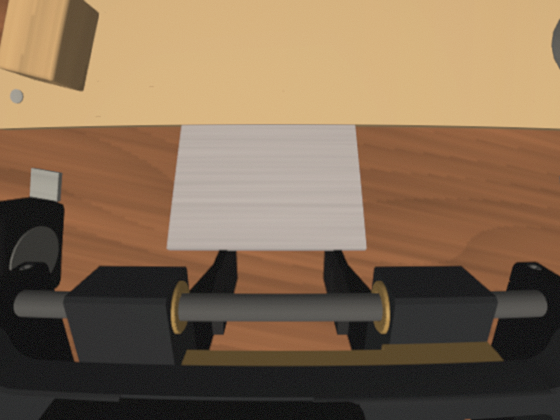

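The plate is rising cleanly: its near edge at row 249 is raised and its far edge still sits against the board at row 125. I'll continue.

```bash
python3 - <<'E'
from h import *
d=arc(30,60,3,2.92,Ft=8); d=arc(63,75,3,d,Ft=5); print(d)
s=optics.snapshot("wrist");cv2.imwrite("pics/w3.png",s["color"][:,:,::-1])
E
```

```text
30 9.4167 d 2.92 F 11.5 Fz 5.2 [-78.   29.1] 42.2
33 9.6667 d 2.44 F 10.2 Fz 6.0 [-75.7  29. ] 46.1
36 9.9167 d 2.12 F 1.5 Fz 1.4 [-71.3  28.8] 50.6
39 10.1667 d 3.03 F 1.8 Fz 0.6 [-68.   28.9] 53.9
42 10.4167 d 3.9 F 1.1 Fz 1.3 [-64.5  29. ] 57.1
45 10.6667 d 4.86 F 1.2 Fz 0.9 [-60.8  29. ] 60.2
48 10.9167 d 5.82 F 1.6 Fz 1.1 [-56.8  29. ] 63.2
51 11.1667 d 6.71 F 0.5 Fz -0.1 [-52.8  29. ] 66.0
54 11.4167 d 7.76 F 0.2 Fz 0.4 [-48.5  29. ] 68.6
57 11.6667 d 8.85 F 0.4 Fz 0.7 [-44.1  29. ] 71.0
60 11.9167 d 9.91 F 0.6 Fz 0.1 [-39.5  29.1] 73.3
63 12.1667 d 10.94 F -0.4 Fz -0.4 [-34.7  29.1] 75.4
66 12.4167 d 11.69 F 0.0 Fz -1.0 [-30.3  29.1] 77.3
69 12.6667 d 12.39 F -1.1 Fz -0.3 [-25.9  29.1] 78.9
72 12.9167 d 13.23 F 0.4 Fz -0.5 [-21.1  29.1] 80.4
75 13.1667 d 13.88 F 1.4 Fz 0.5 [-16.5  29.1] 81.7
14.383909333538586
```

View pics/w3.png

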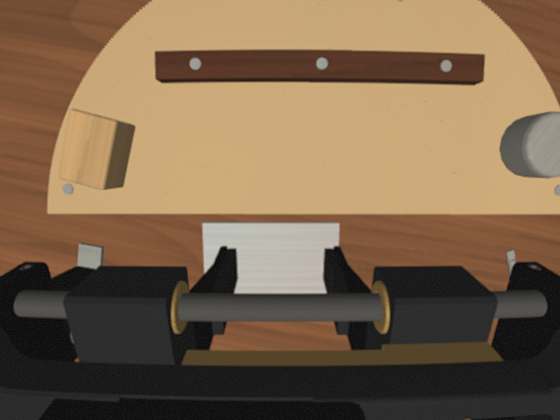

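The finger slipped off at about 36° and the plate fell back. It now lies flat with its far edge at row 223, about 7 mm short of the board edge at row 214, and its centre column 271 puts it about 6 mm to +y. I'll retry with a vertical, deeper fingertip, leaning it under the lip only once the edge is up.

```bash
cat >> h.py <<'E'
def tip(C,a): return C-9.5*(np.cos(a)*N+np.array([0,0,np.sin(a)]))  # TCP from front tip corner
def arc2(t0,t1,step,d,x0,z0,Ft,lean,lag,y=35):
    for t in np.arange(t0,t1+.1,step):
        r=np.radians(t); a=float(lean(t))
        C=B(x0+80*(1-np.cos(r))-2*np.sin(r)+d,y,z0+80*np.sin(r)+2*(1-np.cos(r))-float(lag(t)))
        arm.line_to(tip(C,a),q(a),v=50)
        p=sensors.get_obs(); f=p["contact_force"]; F=-f@N
        print(int(t),p["clock"].__round__(2),"d",round(d,2),"F",F.round(1),"Fz",f[2].round(1),np.round(toB(p["eef_pos"]),1),p["eef_pos"][2].round(1))
        if F>30 or F<3: print("stop"); break
        d+=np.clip((Ft-F)/4.3*.6,-1.5,2)
    return d,t
E
python3 - <<'E'
from h import *
o=sensors.get_obs
arm.line_to(B(-16,29,100),v=200); arm.line_to(B(-125,35,100),q(0),v=200); arm.line_to(B(-125,35,1.5),v=150)
p=o();print(p["clock"],p["contact_force"],p["eef_pos"][2])
print(arm.line_to(B(-80,35,1.5),v=40,threshold=7)); arm.sleep(.1)
xc=toB(o()["eef_pos"])[0]; print(xc)
for x in xc+np.array([.5,1.5,2.5,3.5]):
    arm.line_to(B(x,35,1.3),v=30); p=o(); f=p["contact_force"]; print(x,p["clock"],-f@N,f[2],toB(p["eef_pos"])[0],p["eef_pos"][2])
    if -f@N>10: break
E
```

```text
14.9667 [-0.14943046 -0.31141383 -0.53343824] 1.3159056967970428
True
-89.1389072069039
-88.6389072069039 16.1833 1.6420475799757543 -1.2958980123366461 -89.00815351127468 1.0747978737359678
-87.6389072069039 16.4333 4.9223589257218325 2.0631602261183852 -88.88418553822541 0.9256353795409413
-86.6389072069039 16.6833 10.132944141780404 6.161199392626933 -88.78587329955157 0.794977534211927
```

```bash
python3 - <<'E'
from h import *
d,t=arc2(3,51,3,2.4,-79.4,1.3,11,lambda t:np.interp(t,[21,42],[0,.3]),lambda t:np.interp(t,[15,40],[0,5]))
print(d,t)
s=optics.snapshot("scene");im=s["color"][:,:,::-1];cv2.imwrite("pics/s2.png",cv2.resize(im[130:290,190:350],None,fx=3.5,fy=3.5,interpolation=cv2.INTER_CUBIC))
E
```

```text
3 16.93 d 2.4 F 6.5 Fz -0.1 [-88.8  35.2] 4.8
6 17.18 d 3.03 F 8.3 Fz -0.7 [-88.5  35.2] 8.7
9 17.43 d 3.41 F 10.5 Fz 0.6 [-88.1  35.2] 12.8
12 17.68 d 3.48 F 9.9 Fz 1.0 [-87.4  35.2] 16.9
15 17.93 d 3.63 F 12.0 Fz 2.3 [-86.5  35.1] 21.0
18 18.18 d 3.5 F 11.9 Fz 2.6 [-85.6  35.1] 24.4
21 18.43 d 3.37 F 13.0 Fz 2.0 [-84.6  35.1] 27.8
24 18.68 d 3.1 F 12.0 Fz 3.9 [-83.1  35. ] 30.8
27 18.93 d 2.96 F 12.4 Fz 3.4 [-81.5  35.1] 33.6
30 19.18 d 2.77 F 12.7 Fz 5.3 [-79.7  35. ] 36.2
33 19.43 d 2.53 F 13.0 Fz 6.1 [-77.8  35. ] 38.8
36 19.68 d 2.25 F 12.8 Fz 6.1 [-75.2  35. ] 41.5
39 19.93 d 2.0 F 1.0 Fz 0.6 [-70.3  34.7] 44.9
stop
1.9957954927351902 39.0
```

View pics/s2.png

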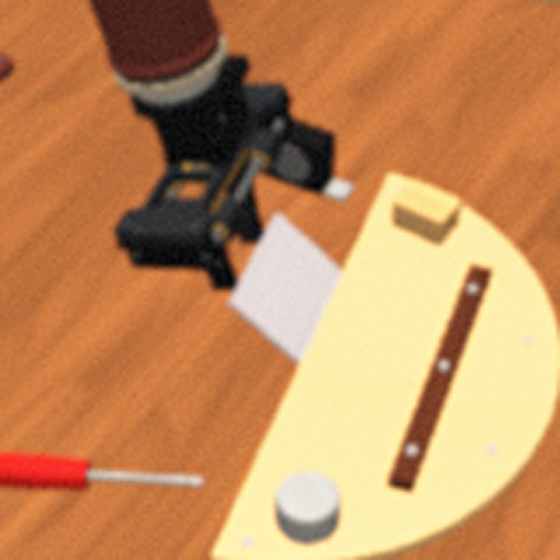

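The plate is still tilted up against the fingertips after the force release. I'll check that it is stationary.

```bash
python3 - <<'E'
from h import *
a=optics.snapshot("scene")["color"].astype(int); arm.sleep(.3); s=optics.snapshot("scene"); b=s["color"].astype(int)
print((abs(a-b)[150:250,240:300].max(2)>40).sum(), sensors.get_obs()["contact_force"],sensors.get_obs()["eef_pos"])
hsv=cv2.cvtColor(s["color"],cv2.COLOR_RGB2HSV); m=blob((hsv[...,1]<50)&(hsv[...,2]>140),(270,212))
h=cv2.approxPolyDP(cv2.convexHull(m.astype(np.int32)),4,True).reshape(-1,2); print(len(m),h.tolist())
for x,z in((-72,10),(-70,35),(-65,45),(-62,50),(-57,55)): print(x,z,w2p(s,[B(x,-20,z),B(x,90,z)]).round(0).tolist())
print("flat",w2p(s,[B(-80,-20,10),B(-80,90,10),B(0,90,10),B(0,-20,10)]).round(0).tolist())
E
```

```text
0 [-1.19247888 -0.10929448  0.03515494] [472.05043595 -39.81441188  44.94713118]
727 [[286, 207], [275, 232], [256, 216], [268, 192]]
-72 10 [[251.0, 227.0], [264.0, 201.0]]
-70 35 [[251.0, 221.0], [265.0, 195.0]]
-65 45 [[253.0, 219.0], [266.0, 193.0]]
-62 50 [[254.0, 218.0], [267.0, 192.0]]
-57 55 [[255.0, 217.0], [269.0, 191.0]]
flat [[248.0, 226.0], [262.0, 201.0], [287.0, 207.0], [275.0, 233.0]]
```

The plate is static at about 42° and resting on fingers that reach about 7 mm below the edge. I'll push on forward, keeping the tips under the edge.

```bash
python3 - <<'E'
from h import *
def go(t,a,v=50):
    r=np.radians(t); Ex=-80*np.cos(r)-2*np.sin(r); Ez=3+80*np.sin(r)-2*np.cos(r)
    arm.line_to(tip(B(Ex+9*np.tan(a),35,Ez-9),a),q(a),v=v)
    p=sensors.get_obs(); f=p["contact_force"]; print(t,round(p["clock"],2),(-f@N).round(1),f[2].round(1),np.round(toB(p["eef_pos"]),1),p["eef_pos"][2].round(1))
for t in (44,48,52,56,60,65,70,75,80,85): go(t,.25)
s=optics.snapshot("scene")
hsv=cv2.cvtColor(s["color"],cv2.COLOR_RGB2HSV)
cv2.imwrite("pics/s3.png",cv2.resize(s["color"][130:290,190:350,::-1],None,fx=3.5,fy=3.5,interpolation=cv2.INTER_CUBIC))
E
```

```text
44 20.63 8.6 7.2 [-66.5  35. ] 45.6
48 20.89 7.8 6.7 [-62.7  35.1] 49.6
52 21.15 9.9 9.7 [-58.5  35. ] 53.4
56 21.41 11.7 13.5 [-53.8  35. ] 57.1
60 21.67 11.9 18.1 [-48.5  34.9] 60.7
65 21.96 8.8 17.1 [-41.3  34.9] 64.6
70 22.25 4.7 13.0 [-34.4  34.9] 67.6
75 22.54 2.5 9.6 [-27.7  34.8] 69.8
80 22.83 0.7 8.7 [-21.4  34.8] 71.1
85 23.12 1.0 8.2 [-14.8  34.8] 71.9
```

View pics/s3.png

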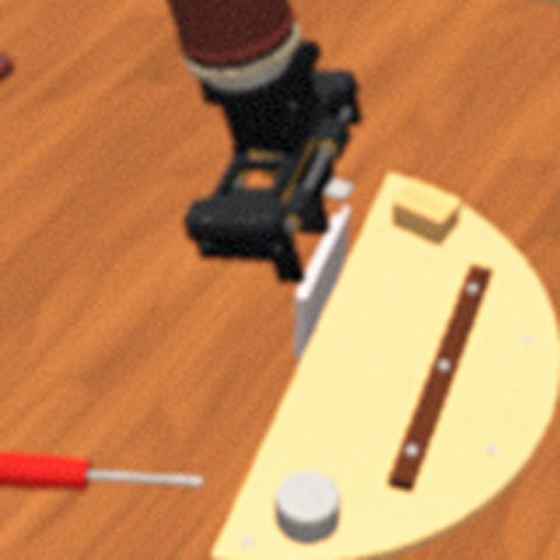

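The plate now stands almost vertical against the board edge. Time to tip it over.

```bash
python3 - <<'E'
from h import *
for x,z in((-8,74),(0,75),(10,75),(20,74),(30,73)):
    arm.line_to(B(x,35,z),v=60); p=sensors.get_obs(); f=p["contact_force"]; print(x,round(p["clock"],2),(-f@N).round(1),f[2].round(1),np.round(toB(p["eef_pos"]),1))
arm.sleep(.3)
arm.line_to(B(-60,35,100),q(0),v=150); print(sensors.get_obs()["clock"])
for n in("wrist","top","scene"):
    s=optics.snapshot(n); im=s["color"][:,:,::-1]
    cv2.imwrite(f"pics/{n}4.png",im if n=="wrist" else im)
E
```

```text
-8 23.47 0.3 -0.4 [-8.1 35.3]
0 23.75 0.3 -0.8 [ 0.3 35.2]
10 24.07 0.2 -0.3 [10.4 35.2]
20 24.38 0.7 -0.1 [20.4 35.2]
30 24.7 0.3 -0.2 [30.4 35.2]
25.775
```

View pics/wrist4.png

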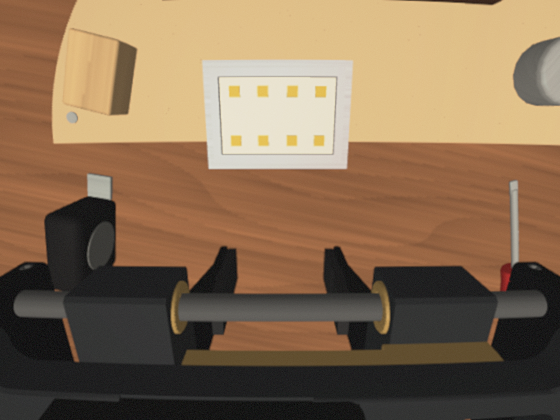

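The plate is turned over with the LED side up. Its corners are at (204,61), (352,60), (348,169) and (208,169), and it hangs over the board edge at row 143. I'll locate it using the calibration.

```bash
python3 - <<'E'
from h import *
s=optics.snapshot("wrist")
w=p2w(s,[[204,61],[352,60],[348,169],[208,169]],16); print([np.round(toB(p),1) for p in w])
w=p2w(s,[[60,144],[550,144]],12); print([np.round(toB(p),1) for p in w])
E
```

```text
[array([60.1, 90.8]), array([ 60.9, -17.3]), array([-19.6, -19.2]), array([-19.7,  92.7])]
[array([  0.9, 214.3]), array([   2.3, -188.5])]
```

```bash
python3 - <<'E'
from h import *
o=sensors.get_obs
arm.line_to(B(-45,36.7,60),v=150); arm.line_to(B(-45,36.7,14.3),v=100)
print(arm.line_to(B(2,36.7,14.3),v=40,threshold=12)); p=o(); print(p["clock"],-p["contact_force"]@N,p["contact_force"][2],toB(p["eef_pos"]),p["eef_pos"][2])
print(arm.line_to(B(16,36.7,14.3),v=20,threshold=8)); arm.sleep(.1);p=o(); x=toB(p["eef_pos"])[0];print(p["clock"],-p["contact_force"]@N,p["contact_force"][2],x,p["eef_pos"][2])
s=optics.snapshot("wrist"); cv2.imwrite("pics/w5.png",s["color"][:,:,::-1])
E
```

```text
False
28.3417 0.6100670219999998 0.07243831846643516 (np.float64(2.026652469585866), np.float64(36.762952691385955)) 14.281539810113243
True
28.9833 0.9808373845009664 0.07825469937481576 10.924622977308516 13.420005807685508
```

View pics/w5.png

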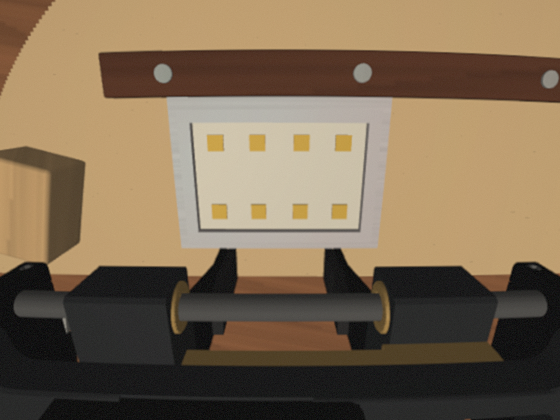

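The plate's far edge (row 97, columns 168–392) sits against the cleat, LEDs up. I'll finish with a firm press, then a centred press with closed fingers so it settles square, and retreat.

```bash
python3 - <<'E'
from h import *
o=sensors.get_obs
def press(F):
    for x in np.arange(11,16,.7):
        arm.line_to(B(x,36.7,14.6),v=20); p=o(); f=-p["contact_force"]@N
        print(round(x,1),f.round(1),p["contact_force"][2].round(1),np.round(toB(p["eef_pos"]),2))
        if f>F: break
press(11)
arm.line_to(B(-8,36.7,14.6),v=60); command_gripper(0)
arm.line_to(B(8,36.7,14.6),v=50); press(10)
arm.line_to(B(-15,36.7,14.6),v=60); arm.line_to(B(-60,36.7,150),v=200)
print(o()["clock"])
s=optics.snapshot("wrist")
hsv=cv2.cvtColor(s["color"],cv2.COLOR_RGB2HSV); cv2.imwrite("pics/w6.png",s["color"][:,:,::-1])
arm.goto(B(-110,36.7,260),q(0))
s=optics.snapshot("top");cv2.imwrite("pics/t6.png",cv2.resize(s["color"][140:290,200:400,::-1],None,fx=4,fy=4,interpolation=cv2.INTER_CUBIC))
E
```

```text
11.0 0.3 -0.2 [11.01 36.76]
11.7 3.6 1.7 [11.25 36.73]
12.4 7.2 3.7 [11.4  36.69]
13.1 8.1 5.8 [11.53 36.68]
13.8 10.7 7.9 [11.63 36.72]
14.5 12.9 8.2 [11.75 36.67]
11.0 0.3 0.2 [10.99 36.72]
11.7 3.3 0.2 [11.18 36.68]
12.4 5.4 2.3 [11.36 36.69]
13.1 7.4 5.8 [11.53 36.68]
13.8 9.5 6.0 [11.61 36.68]
14.5 11.5 8.5 [11.7  36.69]
35.6417
```

View pics/w6.png

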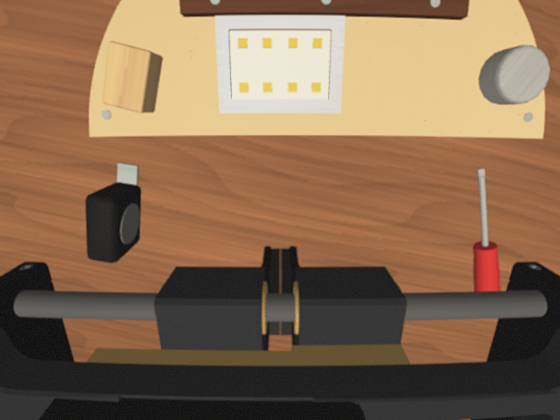

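View pics/t6.png

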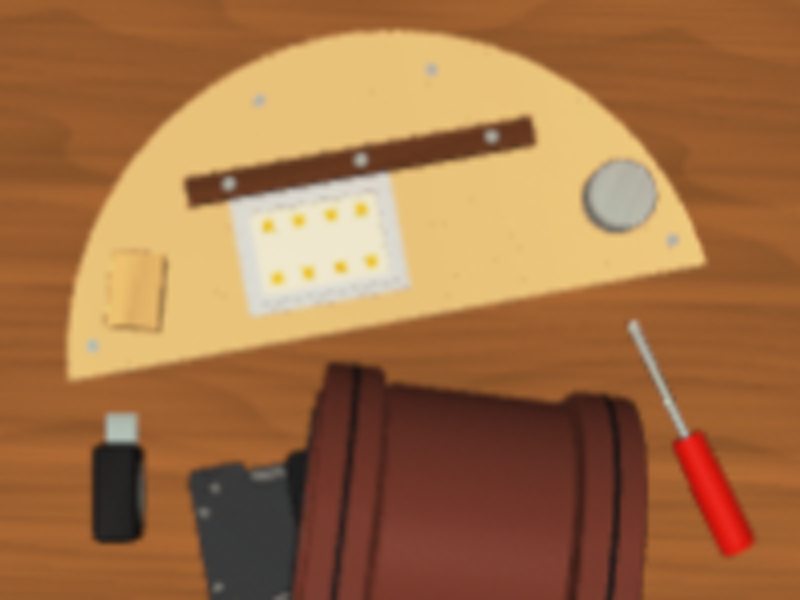

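The plate is flat, LEDs up and square against the cleat (top edge from (230,198) to (390,172) in the enlarged top view). The bystanders haven't moved and the arm is clear.

```bash
python3 -c "
from workcell import close_job; print(close_job())"
```

```text
the job is handed in; nothing more can be done
None
```

The plate was tipped over at the second try (the first slipped off and it fell back onto the bench), now lies LED side up, square against the cleat with nothing else visibly moved around it, and the job was handed in at about 37 s.

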